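# Stack the shoulder pivot of a control arm and snap its cover shut

### The job

Assemble the pivot of the control arm's white shoulder housing: onto its upright shaft put the ball bearing first, right down on the shoulder, then all the aluminium spacer rings that are laid out (two to four), then the wide thrust washer, and last the dark retaining collar, each lying level on the one below. Then swing the hinged cover down and press it until it snaps fully shut, and leave the other things on the bench where they are.

Things in the scene. Friction and masses are not known exactly. Their poses are not given: they have to be found in the camera images.
- bearing_mid (a point): ball bearing: steel ring with a dark shield between its two races, outside diameter 47 mm, bore 27 mm, 12 mm high; origin at its centre, half-way up; z is its own axis, upright when it lies flat. At the start it lies flat on the bench to the right of the housing.
- spacer1_mid (a point): one of up to four identical plain aluminium spacer rings (None when it is not there): outside diameter 40 mm, bore 27 mm, 6 mm high; origin at its centre, half-way up; z is its own axis, upright when it lies flat. At the start it lies flat on the bench to the right of the housing.
- spacer2_mid (a point): one of up to four identical plain aluminium spacer rings (None when it is not there): outside diameter 40 mm, bore 27 mm, 6 mm high; origin at its centre, half-way up; z is its own axis, upright when it lies flat. At the start it lies flat on the bench to the right of the housing.
- spacer3_mid (a point): one of up to four identical plain aluminium spacer rings (None when it is not there): outside diameter 40 mm, bore 27 mm, 6 mm high; origin at its centre, half-way up; z is its own axis, upright when it lies flat. At the start it lies flat on the bench to the right of the housing.
- spacer4_mid (a point): one of up to four identical plain aluminium spacer rings (None when it is not there): outside diameter 40 mm, bore 27 mm, 6 mm high; origin at its centre, half-way up; z is its own axis, upright when it lies flat. At the start it lies flat on the bench to the right of the housing.
- washer_mid (a point): thrust washer: flat wide steel ring, outside diameter 54 mm, bore 27 mm, 5 mm thick; origin at its centre, half-way up; z is its own axis, upright when it lies flat. At the start it lies flat on the bench to the right of the housing.
- collar_mid (a point): retaining collar: dark steel ring with a slit and a clamp screw, outside diameter 45 mm, bore 27 mm, 12 mm high; origin at its centre, half-way up; z is its own axis, upright when it lies flat. At the start it lies flat on the bench to the right of the housing.
- housing: white shoulder housing, fixed: open box 170 x 170 mm outside, 158 x 158 mm inside, rim 50 mm above the bench, floor 10 mm, an upright steel shaft in its middle. Origin on the bench below the shaft, z up. An arm link 70 mm wide, up to 72 mm high, runs off from its +x wall for 220 mm.
- seat (a point): point on the axis of the upright 25 mm pivot shaft, at the top of its 34 mm wide shoulder, where the bearing's underside comes to rest, 16 mm above the bench. Axes of the housing. The shaft rises 58.5 mm above this point, its last 6 mm tapered to 18 mm across.
- cover_hinge (a point): middle of the cover's hinge line, on the rim of the housing's left (+y) wall: 85 mm in +y from the shaft axis and 50 mm above the bench. Axes of the housing; the hinge line runs along x. Fixed.
- cover_edge (a point): where to press: on the outer face of the white cover (rigid tray 170 x 170 x 40 mm), 160 mm from the hinge line, mid-width; z points out of the face. From cover_hinge, at cover angle q, mm: y = -160 cos q + 40 sin q, z = 160 sin q + 40 cos q. A black lip 60 mm wide with a latch tongue stands 20 mm beyond the free edge.
- cover (a joint): cover angle, rad: 0 closed, grows as it opens, at most 1.95; starts open past upright (1.62 to 1.90). Stiff hinge: stays where it is left; 1 to 3 N at the edge moves it. At about 0.06 a bar on the tongue meets a sprung roller on the housing's -y wall; 9 to 14 N down on cover_edge snaps it past, and the roller then holds it at 0.
- eyepiece: black eyepiece standing among the parts, 39 mm wide, 47 mm high; origin at its foot; not part of the job
- grease_jar: small white jar with a black cap among the parts, 38 mm wide, 42 mm high; origin at its foot; not part of the job
- tape_roll: roll of green tape lying flat, 96 mm wide, 25 mm high; origin at its foot; not part of the job
- screwdriver: screwdriver lying on the right, beyond the parts; origin below its middle; not part of the job
- control_pod: black hand controller with an aluminium dial, 150 x 70 mm, 54 mm high; origin at its foot; not part of the job

How it is judged:
By the outcome, as a careful person would: the job done as asked, in the order asked, and still so for the second after the job is handed in, with the robot touching nothing.
Of spacer1, spacer2, spacer3, spacer4 only 2 to 4 are there at a start; the rules pass over those that are not, and their reading is None.
At some moment in a run one of spacer1, spacer2, spacer3, spacer4, washer, collar may be knocked a few centimetres aside while the robot is not near it.
It also fails if it takes over 210 s, if anything falls off the work surface, if the arm or the gripper's body presses on something with over 40 N, if the wrist force passes 120 N, or if a joint passes its speed limit or range.

### The arm

A 6-joint arm with a two-finger parallel gripper is mounted at the origin on the work surface. World frame = base frame: x ahead of the robot, y to its left, z up, the work surface at z = 0. Lengths are in mm, angles in degrees, forces in N, time in s.
With the tool pointing down it reaches from about 300 to 850 mm from the base axis. Payload 4.2 kg.
Tool frame: the origin (TCP) lies midway between the tips of the shut fingers; the grasp point (between the pads) lies 19 mm behind it (env.grip_depth is the distance from the TCP to the grasp point, in mm); z points along the fingers, y is the line along which they close (so a half turn about z gives the same grasp; the last joint's range is limited). The gripper opens to 91 mm and grips with 3 to 60 N. Pads are 32 mm wide; open, the fingers measure 118 mm over their backs; the gripper's body (76 mm by 178 mm) begins 60 mm behind the grasp point.
Start: joints at [64.229, 18.312, 89.639, -0, 72.044, -1.146], TCP at [239.6, 522.719, 213.976] pointing down, gripper open.
Joint ranges: [-177.97, 177.97], [-48.28, 115.42], [12.27, 149.76], [-77.06, 257.06], [2.81, 150.46], [-146.56, 146.56]. Speed limits (degrees/s): [147.25, 147.25, 180, 180, 180, 180].

### API

Orientations are given as [roll, pitch, yaw] about the fixed x, y, z axes, in that order (R = Rz(yaw) Ry(pitch) Rx(roll)).
In Python, from workcell import env, eyes gives the robot as it stands.
- The arm moves only by the tool send_rows, never from a script. Its argument "motion" is a list of rows, each a list of 7 numbers: the shift along the world's x, y, z normalised to -1 to 1, where 1 is 0.5 m, then the turn, a rotation vector about the world's x, y, z normalised to -1 to 1, where 1 is 60 degrees, then the opening, from -1 (shut) to 1 (fully open). A call has 1 to 20 rows; each row is the pose to reach, as a shift and turn from the pose commanded when the call began; what a row does not reach only later rows make up. A row lasts 1/8 s, in which the tool goes at most 62.5 mm and 10.7 degrees, less where a joint would pass 70% of its speed; a pose out of reach is approached as far as the arm can. A call with a number of a shift or a turn outside -1 to 1 is refused whole. A call with a gripper value outside its range is refused whole. The fingers move at their own pace and stop on an object; "squeeze" is the grip in N (left out, the last holds). Time passes only in rows, so rows that repeat a pose let the fingers close. It gives the time, the measured TCP pose, the force, the opening and the grip force at its end, in the units of the state.
- env.state(): the state, without advancing time (a new reading comes with each control period).
- eyes.grab_frame(name): name is "scene" or "top" or "wrist"; returns a dict with "pixels" (420x560x3 uint8, red, green, blue), "depth" (420x560 float32, mm along the optical axis (not along the pixel's ray), 0 where there is no reading), "fx", "fy", "cx", "cy" (pixels), "distortion" ([k1, k2, p1, p2, k3] as OpenCV has them; the pictures are not rectified), "R" (3x3) and "t" (3): a world point X has camera coordinates R X + t; the wrist camera has in their place "T_tool_cam" (4x4, takes a point from camera to tool coordinates, whose origin is the TCP and whose axes are the flange's). Camera axes: x right, y down, z forward; pixel columns grow to the right and rows downward; lengths in mm; the calibration is good to about 2 mm. A picture is of the moment at which its call begins: read the wrist's pose just before it.
- env.job_done(): hands the job in; it is judged then, once.
The state is a dict: "time_s": time; "qpos": joint angles; "qvel": joint speeds; "effort": joint torques, N m; "ee_pos": TCP position; "ee_rot": TCP orientation; "force": force on the tool from outside, world axes, zero at the start; "torque": the same for the moment, N m; "gripper_width": finger opening in mm; "gripper_force": force on a finger pad.
Only numpy, scipy, OpenCV 4.12 (cv2) and the standard library are available. Lean on these libraries where they do the work, as an engineer would, in place of code of your own. Each camera call takes 0.05 s, during which the arm holds its last target. There are 200 camera calls.

## Working session

There is one attempt and no reset: what is moved stays moved. The work goes in short steps, Python scripts to look and compute and a tool call to move; the robot and the scene stay as the last step left them, time stands still between calls to the robot, and variables do not carry over. Pictures are saved under pics/ and viewed, at most 14 in all, crops included, and the job is handed in when it is done.

Besides the shell and the picture viewer there is one more tool, called by a JSON object that holds its "op" and its "data", one argument or row to a line. send_rows: Moves the arm, as the interface text tells. Its arguments: {"type":"object","properties":{"motion":{"type":"array"},"squeeze":{"type":"number"}},"required":["motion"]}

```bash
mkdir -p pics; cat > h.py <<'E'
import numpy as np, cv2
from workcell import env, eyes
from scipy.spatial.transform import Rotation as Ro
def save(f,n): cv2.imwrite('pics/'+n, f['pixels'][:,:,::-1])
def cam(f, st=None):
    "returns Rcw, tcw: X = Rcw x + tcw"
    if 'T_tool_cam' in f:
        T=np.array(f['T_tool_cam']); R=Ro.from_euler('xyz',st['ee_rot'],degrees=True).as_matrix()
        return R@T[:3,:3], R@T[:3,3]+np.array(st['ee_pos'])
    R=np.array(f['R']); return R.T, -R.T@np.array(f['t'])
def rays(f,uv):
    K=np.array([[f['fx'],0,f['cx']],[0,f['fy'],f['cy']],[0,0,1]])
    p=cv2.undistortPoints(np.float64(uv).reshape(-1,1,2),K,np.array(f['distortion'],float)).reshape(-1,2)
    return np.c_[p,np.ones(len(p))]
def onplane(f,uv,z,st=None):
    R,t=cam(f,st); d=rays(f,uv)@R.T
    return t+d*((z-t[2])/d[:,2])[:,None]
def cloud(f,st=None):
    h,w=f['depth'].shape; v,u=np.mgrid[:h,:w]
    R,t=cam(f,st); r=rays(f,np.c_[u.ravel(),v.ravel()])*f['depth'].reshape(-1,1)
    return (r@R.T+t).reshape(h,w,3)
def project(f,X,st=None):
    R,t=cam(f,st); Rc=R.T; tc=-Rc@t
    K=np.array([[f['fx'],0,f['cx']],[0,f['fy'],f['cy']],[0,0,1]])
    return cv2.projectPoints(np.float64(X).reshape(-1,1,3),cv2.Rodrigues(Rc)[0],tc,K,np.array(f['distortion'],float))[0].reshape(-1,2)
E
python3 - <<'E'
from h import *
s=env.state(); print(s)
for n in ['top','scene']:
    f=eyes.grab_frame(n); save(f,n+'0.png'); print(n,cam(f), f['fx'],f['distortion'])
E
```

```text
{'time_s': 0.0, 'qpos': array([ 6.42306423e+01,  1.83519390e+01,  8.97081352e+01, -1.56584208e-03,
        7.20415783e+01, -1.14575777e+00]), 'qvel': array([-0.00537375, -0.08103041,  0.01449979,  0.03124147,  0.03634326,
       -0.01834062]), 'effort': array([ 7.00469045e-04, -4.12463737e+01, -2.31970149e+01,  7.26806559e-02,
        4.56826645e-02, -1.42259423e-04]), 'ee_pos': array([239.36181139, 522.25216968, 213.10556349]), 'ee_rot': array([-1.79898338e+02, -5.44234519e-04,  1.55376884e+02]), 'force': array([-0.02017229,  0.15464976, -0.24885188]), 'torque': array([-0.05415179, -0.0156859 ,  0.01942967]), 'gripper_force': 0.0, 'gripper_width': 90.94266444972166}
top (array([[-0.02200635, -0.99706736,  0.07329662],
       [-0.99970929,  0.02122362, -0.01144088],
       [ 0.00985171, -0.07352708, -0.99724456]]), array([ 495.50191381, -104.84477494, 1342.96652678])) 439.6532111391144 [-0.14333044  0.          0.          0.          0.        ]
scene (array([[ 0.77906586,  0.51832685, -0.35269486],
       [ 0.62676386, -0.65732598,  0.41843712],
       [-0.0149483 , -0.54704647, -0.83696876]]), array([1046.31566374, -613.88067336, 1096.03598236])) 488.77348590262926 [0.01586968 0.         0.         0.         0.        ]
```

View pics/top0.png

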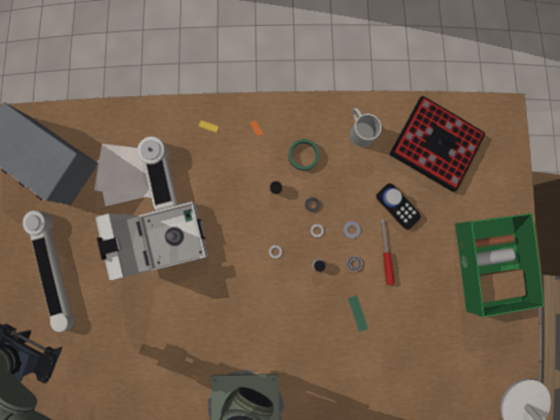

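View pics/scene0.png

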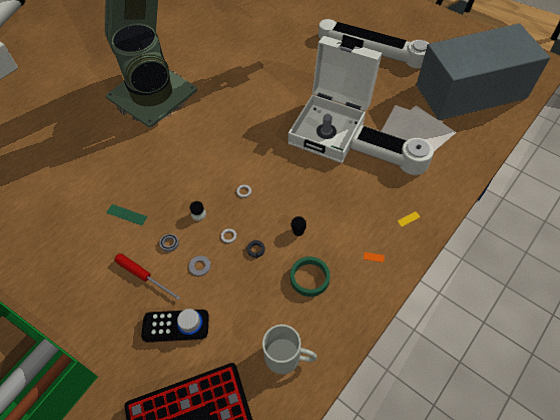

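Top view: the housing is around (173,237) with its cover open to the left. The spacers are at (276,252) and (317,231), so there are two. The washer is at (352,230), the collar at (312,205) and the bearing at (355,264). The scene view shows the same layout: spacers at (244,190) and (229,236), washer (200,266), bearing (169,242), collar (257,248).

```bash
cat > parts.py <<'E'
from h import *
def find(f, uv, z, r=16):
    "centre of ring near uv: mask of points raised above bench, ellipse hull -> plane z"
    C=cloud(f); h,w=f['depth'].shape
    m=np.zeros((h,w),np.uint8); u,v=map(int,uv)
    hh=C[:,:,2]; m[v-r:v+r,u-r:u+r]=((hh>2.5)&(hh<30))[v-r:v+r,u-r:u+r]
    n,l,s,c=cv2.connectedComponentsWithStats(m)
    if n<2: return None
    k=1+np.argmax(s[1:,4]); cn,_=cv2.findContours((l==k).astype(np.uint8),cv2.RETR_EXTERNAL,cv2.CHAIN_APPROX_NONE)
    c=max(cn,key=len); hull=cv2.convexHull(c)
    (x,y),ax,an=cv2.fitEllipse(hull) if len(hull)>=5 else cv2.minAreaRect(hull)
    P=C[l==k]
    return onplane(f,[(x,y)],z)[0][:2].round(1), np.round(ax,1), np.percentile(P[:,2],90).round(1), s[k,4], P[:,:2].mean(0).round(1)
E
python3 - <<'E'
from parts import *
T={'sA':(276,252),'sB':(317,231),'washer':(352,230),'collar':(312,205),'bearing':(355,264)}
S={'sA':(244,190),'sB':(229,236),'washer':(200,266),'collar':(257,248),'bearing':(169,242)}
H={'sA':6,'sB':6,'washer':5,'collar':12,'bearing':12}
for n,D in (('top',T),('scene',S)):
    f=eyes.grab_frame(n); C=cloud(f)
    print(n,'bench',[C[y,x].round(1) for x,y in ((300,300),(260,220))])
    for k in D: print(k,find(f,D[k],H[k]*.6))
    m=C[:,:,2]
    if n=='top':
        print(C[225:250:3,160:190:3,2].round(0)); print('shaft px',C[236,174].round(1))
        for uv in ((200,208),(206,258),(150,215),(157,272),(98,220),(105,277)): print(uv,C[uv[1],uv[0]].round(1))
E
```

```text
top bench [array([ 3.254e+02, -1.752e+02,  3.000e-01]), array([571.1, -58.9,   6.1])]
sA (array([472.5, -99.9]), array([12.4, 12.6]), np.float64(7.5), np.int32(37), array([467.3, -93.8]))
sB (array([ 531.2, -226.4]), array([13.2, 16.9]), np.float64(8.4), np.int32(70), array([ 532.4, -226.6]))
washer (array([ 534.8, -339.2]), array([17.5, 18.2]), np.float64(7.9), np.int32(141), array([ 534.9, -337.4]))
collar (array([ 616. , -218.2]), array([15.2, 15.6]), np.float64(13.9), np.int32(123), array([ 615.7, -216.7]))
bearing (array([ 431.9, -344.4]), array([15.6, 21.9]), np.float64(14.4), np.int32(145), array([ 434., -341.]))
[[   5.   12.   13.    7.    6.    7.   13.    7.   11.    9.]
 [   9.    6.   10.   11.    6.    7.   13.   14.    8.   12.]
 [  14.    5.   13.   69.   12.   16.    9.    8.    7.    5.]
 [   6. 1343.   67.   74.   68.   41.   19.   10.    9.    7.]
 [  10.    7.   70.   73.   70.   40.   15.   12.    8.    9.]
 [  10.    5.   16.   10.   10.   13.   10.   13.    8.    8.]
 [  10.    8.    6.    5.   11.    9.    8.    6.    7.    3.]
 [   7.    7.   13.   12.    8.
[... 249 characters left out ...]
02 -2.000e-01]
(98, 220) [568.1 361.7 212.2]
(105, 277) [404.  427.6  -1.9]
scene bench [array([ 788.1, -254.7,    4.6]), array([ 570. , -143.8,    2.3])]
sA (array([473.2, -90.5]), array([28.2, 33.4]), np.float64(8.5), np.int32(264), array([474.7, -96.3]))
sB (array([ 532.6, -235. ]), array([23.3, 40.2]), np.float64(8.9), np.int32(228), array([ 536. , -231.9]))
washer (array([ 537.2, -332.6]), array([26.9, 33.1]), np.float64(8.6), np.int32(391), array([ 537.6, -334.5]))
collar (array([ 619. , -215.2]), array([29.5, 34.3]), np.float64(15.5), np.int32(353), array([ 619.3, -216. ]))
bearing (array([ 428.7, -344.3]), array([29.6, 36.3]), np.float64(14.5), np.int32(424), array([ 430.5, -343.6]))
```

```bash
python3 - <<'E'
from h import *
f=eyes.grab_frame('top'); C=cloud(f)
m=(C[:,:,2]>64)&(C[:,:,2]<85); r=np.zeros_like(m); r[226:250,160:185]=1; m&=r
print('shaft top',C[m].mean(0).round(1),m.sum(), np.argwhere(m).mean(0))
p=np.argwhere(m).mean(0)[::-1]; print(onplane(f,[p],74.5).round(1))
# link black strip edges, px -> z=72
print(onplane(f,[(146,163),(160,160),(160,206),(172,204)],72).round(1))
# lip-side rim corners
print(onplane(f,[(197,204),(206,258)],50).round(1))
print(onplane(f,[(144,214),(154,270)],50).round(1))
s=env.state();w=eyes.grab_frame('wrist'); print(np.round(w['T_tool_cam'],3),w['fx'],w['cx'],w['cy'],w['distortion']); save(w,'w0.png')
E
```

```text
shaft top [528.6 202.9  72.1] 52 [235.19230769 169.61538462]
[[528.5 202.3  74.5]]
[[743.2 273.9  72. ]
 [751.  231.6  72. ]
 [614.4 231.1  72. ]
 [619.5 195.4  72. ]]
[[620.  125.6  50. ]
 [460.1 100.6  50. ]]
[[593.6 285.7  50. ]
 [427.1 256.3  50. ]]
[[ 0.00000e+00 -9.60000e-01 -2.81000e-01  7.90350e+01]
 [ 1.00000e+00 -0.00000e+00  1.00000e-03  4.75000e-01]
 [-1.00000e-03 -2.81000e-01  9.60000e-01 -1.69987e+02]
 [ 0.00000e+00  0.00000e+00  0.00000e+00  1.00000e+00]] 324.18397712920626 282.46838382204584 214.17649769390002 [-0.01638969  0.          0.          0.          0.        ]
```

View pics/w0.png

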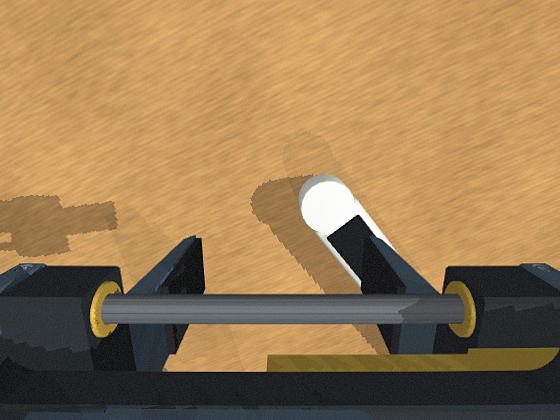

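Wrist view: the fingers hang at (185,300) and (385,290), and a decoy arm link is at (345,230). The camera sits on the tool's +x side, so I need to know the clearance to the open cover.

```bash
python3 - <<'E'
from h import *
f=eyes.grab_frame('scene'); C=cloud(f)
a=np.deg2rad(9.7); ex=np.array([np.cos(a),np.sin(a),0]); ey=np.array([-ex[1],ex[0],0])
D=C-np.array([528.5,202.3,0]); X=D@ex; Y=D@ey; Z=C[:,:,2]
m=(f['depth']>0)&(abs(X)<70)&(Y>50)&(Z>70)&(Z<260)
for z in range(60,260,20):
    k=m&(Z>z)&(Z<z+20); print(z+10,k.sum(),np.percentile(Y[k],[5,25,50,75,95]).round(0) if k.sum() else '')
f=eyes.grab_frame('top'); C=cloud(f); D=C-np.array([528.5,202.3,0]); X=D@ex; Y=D@ey; Z=C[:,:,2]
m=(f['depth']>0)&(abs(X)<90)&(Y>50)&(Z>60)&(Z<300)
print(np.percentile(Z[m],[50,90,99]), [(np.median(Y[m&(Z>z)&(Z<z+20)]).round(),(m&(Z>z)&(Z<z+20)).sum()) for z in range(60,260,20)])
print(project(f,np.array([528.5,202.3,0])+85*ey+[0,0,50]))
E
```

```text
70 139 [122. 126. 130. 132. 135.]
90 275 [125. 129. 132. 134. 138.]
110 283 [129. 132. 135. 138. 141.]
130 290 [131. 136. 138. 141. 144.]
150 297 [135. 139. 141. 144. 147.]
170 305 [138. 142. 144. 147. 150.]
190 122 [141. 144. 146. 148. 151.]
210 329 [113. 121. 133. 145. 153.]
230 255 [ 98. 113. 127. 148. 155.]
250 21 [ 97. 100. 104. 111. 118.]
[210.52816679 233.30095336 238.88102598] [(np.float64(127.0), np.int64(194)), (np.float64(130.0), np.int64(171)), (np.float64(132.0), np.int64(213)), (np.float64(135.0), np.int64(186)), (np.float64(132.0), np.int64(43)), (np.float64(114.0), np.int64(18)), (np.float64(116.0), np.int64(15)), (np.float64(132.0), np.int64(697)), (np.float64(128.0), np.int64(342)), (np.float64(103.0), np.int64(8))]
[[143.93281937 240.68664656]]
```

{"op": "send_rows", "data": {
  "motion": [
    [0, 0, 0.12, 0, 0, 0, 1],
    [0, 0, 0.22, 0, 0, -0.1, 1],
    [0.1, -0.1, 0.22, 0, 0, -0.3, 1],
    [0.2, -0.2, 0.22, 0, 0, -0.45, 1],
    [0.3, -0.3, 0.22, 0, 0, -0.6, 1],
    [0.4, -0.42, 0.22, 0, 0, -0.75, 1],
    [0.5, -0.55, 0.22, 0, 0, -0.9, 1],
    [0.578, -0.64, 0.22, 0, 0, -1, 1],
    [0.578, -0.64, 0.22, 0, 0, -1, 1],
    [0.578, -0.64, 0.22, 0, 0, -1, 1],
    [0.578, -0.64, 0.22, 0, 0, -1, 1]
  ]
}}

```text
time_s: 1.78
ee_pos: [528.3, 202.9, 323.8]
ee_rot: [-180.0, -0.0, 95.3]
force: [-0.1, -0.5, -0.4]
gripper_width: 91.2
gripper_force: 0.0
```

{"op": "send_rows", "data": {
  "motion": [
    [0, 0, -0.05, 0, 0, -0.1, 1],
    [0, 0, -0.1, 0, 0, -0.25, 1],
    [0, 0, -0.15, 0, 0, -0.34, 1],
    [0, 0, -0.2, 0, 0, -0.34, 1],
    [0, 0, -0.22, 0, 0, -0.34, 1],
    [0, 0, -0.22, 0, 0, -0.34, 1],
    [0, 0, -0.22, 0, 0, -0.34, 1]
  ]
}}

```text
time_s: 2.65
ee_pos: [529.0, 203.3, 215.2]
ee_rot: [179.9, -0.1, 75.0]
force: [1.1, 0.5, 0.1]
gripper_width: 91.2
gripper_force: 0.0
```

```bash
python3 - <<'E'
from h import *
s=env.state();w=eyes.grab_frame('wrist'); save(w,'w1.png'); print(s['ee_pos'],s['ee_rot'],s['force'],s['time_s']); print(project(w,[528.5,202.3,74.5],s))
E
```

```text
[529.03442389 203.31468399 215.16413692] [ 1.79895624e+02 -7.36987351e-02  7.50108810e+01] [1.06976798 0.48610789 0.132419  ] 2.65
[[281.21258053 205.1503179 ]]
```

View pics/w1.png

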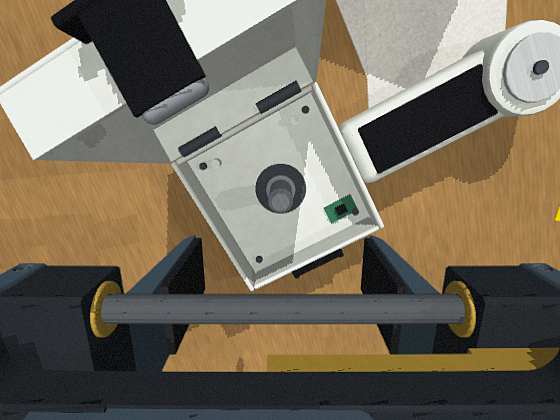

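The housing and its shaft are in clear view: the shaft base is at (281,187), its top near (279,205), the cover is at upper left and the link at upper right. I'll zoom in on the shaft top.

```bash
python3 - <<'E'
import cv2
i=cv2.imread('pics/w1.png')[155:235,230:330]
cv2.imwrite('pics/w1c.png',cv2.resize(i,None,fx=7,fy=7,interpolation=cv2.INTER_CUBIC))
E
```

```text
(no output)
```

View pics/w1c.png

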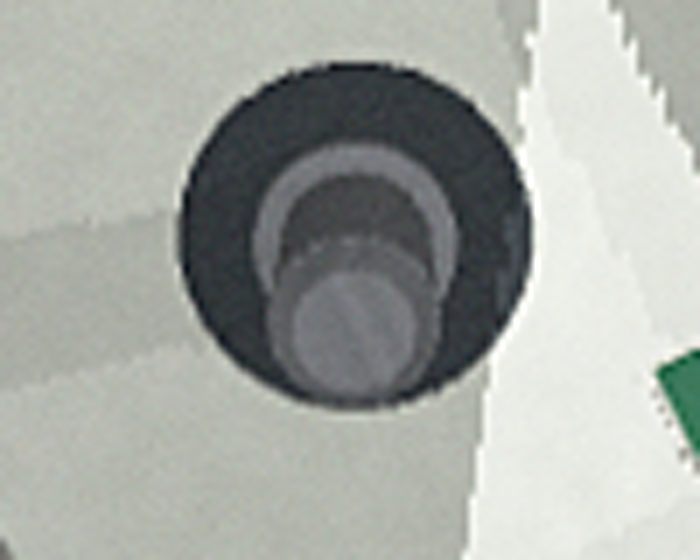

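```bash
python3 - <<'E'
from h import *
s=env.state();w=eyes.grab_frame('wrist')
for uv,z in (((280.0,201.8),74.5),((280.3,188.1),10),((280.4,189.5),16)): print(onplane(w,[uv],z,s).round(1))
# rim corners left(183,163)? hinge-ish & lip edges at z=50
P=onplane(w,[(251,289),(381,228)],50,s); d=P[1]-P[0]; print(P.round(1),np.degrees(np.arctan2(d[1],d[0])),np.hypot(*d[:2]))
for k,p in dict(sA=(473,-96),sB=(532,-230),washer=(536,-336),collar=(618,-217),bearing=(431,-344)).items(): print(k)
E
```

```text
[[528.3 205.8  74.5]]
[[528.5 206.3  10. ]]
[[528.5 205.9  16. ]]
[[467.2 108.5  50. ]
 [625.5 142.9  50. ]] 12.258602966378193 162.02540221967556
sA
sB
washer
collar
bearing
```

{"op": "send_rows", "data": {
  "motion": [
    [0, -0.08, 0, 0, 0, 0, 1],
    [-0.04, -0.2, 0, 0, 0, 0, 1],
    [-0.07, -0.32, -0.03, 0, 0, 0, 1],
    [-0.11, -0.44, -0.06, 0, 0, 0, 1],
    [-0.14, -0.56, -0.09, 0, 0, 0, 1],
    [-0.16, -0.68, -0.12, 0, 0, 0, 1],
    [-0.18, -0.8, -0.12, 0, 0, 0, 1],
    [-0.196, -0.9, -0.12, 0, 0, 0, 1],
    [-0.196, -1, -0.12, 0, 0, 0, 1]
  ]
}}

```text
time_s: 3.88
ee_pos: [430.1, -299.6, 154.8]
ee_rot: [179.9, 0.0, 74.9]
force: [0.9, 0.0, -0.4]
gripper_width: 90.9
gripper_force: 0.0
```

{"op": "send_rows", "data": {
  "motion": [
    [0, -0.08, 0, 0, 0, 0, 1],
    [0, -0.094, 0, 0, 0, 0, 1],
    [0, -0.094, 0, 0, 0, 0, 1],
    [0, -0.094, 0, 0, 0, 0, 1],
    [0, -0.094, 0, 0, 0, 0, 1]
  ]
}}

```text
time_s: 4.5
ee_pos: [430.8, -343.2, 154.2]
ee_rot: [180.0, -0.0, 75.1]
force: [0.3, -0.4, 0.1]
gripper_width: 91.1
gripper_force: 0.0
```

```bash
cat > ring.py <<'E'
from h import *
import sys
def ring(w,s,guess,h,od,name=None):
    "outer outline of the ring at guess: pixels unlike the wood -> contour -> ellipse, on the top plane; and the bench plane"
    hsv=cv2.cvtColor(w['pixels'],cv2.COLOR_RGB2HSV); u,v=project(w,[guess[0],guess[1],h],s)[0]
    R=int(1.0*od*w['fx']/300); m=((hsv[:,:,1]<95)).astype(np.uint8)
    c=np.zeros_like(m); cv2.circle(c,(int(u),int(v)),R,1,-1); m&=c
    m=cv2.morphologyEx(m,cv2.MORPH_OPEN,np.ones((3,3)))
    n,l,st,_=cv2.connectedComponentsWithStats(m); k=1+np.argmax(st[1:,4])
    cn=max(cv2.findContours((l==k).astype(np.uint8),cv2.RETR_EXTERNAL,cv2.CHAIN_APPROX_NONE)[0],key=len)
    P=onplane(w,cn.reshape(-1,2),h/2,s)[:,:2]
    (x,y),r=cv2.minEnclosingCircle(P.astype(np.float32))
    e=cv2.fitEllipse(cv2.convexHull(P.astype(np.float32)*10))
    if name:
        i=w['pixels'][:,:,::-1].copy(); cv2.drawContours(i,[cn],-1,(0,0,255),1); cv2.imwrite('pics/'+name,i[int(v)-90:int(v)+90,int(u)-120:int(u)+120].repeat(3,0).repeat(3,1))
    return np.round(e[0],1)/10, np.round(np.array(e[1])/10,1), round(2*r,1), (u.round(),v.round())
if __name__=='__main__':
    g=(float(sys.argv[1]),float(sys.argv[2])); h=float(sys.argv[3]); od=float(sys.argv[4])
    s=env.state(); w=eyes.grab_frame('wrist')
    print(s['ee_pos'].round(1),s['ee_rot'].round(2),s['force'].round(1),ring(w,s,g,h,od,sys.argv[5] if len(sys.argv)>5 else None))
E
python3 ring.py 431 -344 12 47 b1.png
```

```text
[ 430.8 -343.2  154.2] [ 1.7999e+02 -1.0000e-02  7.5060e+01] [ 0.3 -0.4  0.1] (array([ 433.74, -340.44]), array([47.2, 49.6]), 49.6, (np.float64(282.0), np.float64(204.0)))
```

View pics/b1.png

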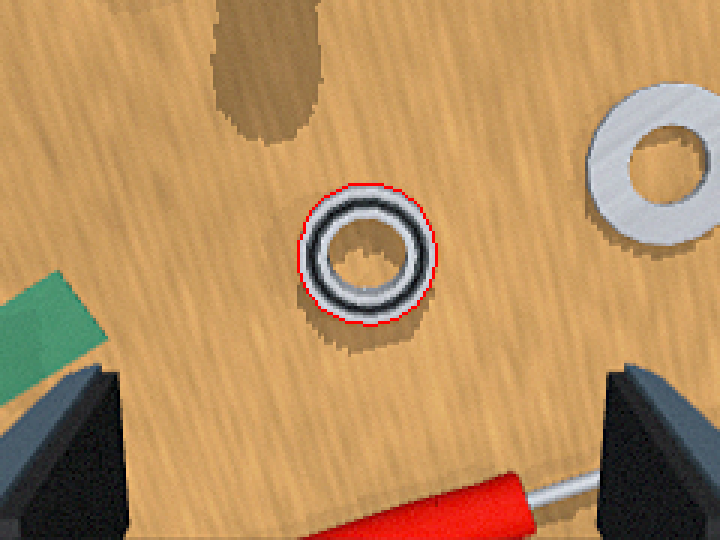

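The bearing outline is clean, at (433.7, -340.4). Now the descent and grasp.

{"op": "send_rows", "data": {
  "motion": [
    [0.006, 0.006, -0.1, 0, 0, 0, 0.5],
    [0.006, 0.006, -0.2, 0, 0, 0, 0.5],
    [0.006, 0.006, -0.27, 0, 0, 0, 0.5],
    [0.006, 0.006, -0.29, 0, 0, 0, 0.5],
    [0.006, 0.006, -0.302, 0, 0, 0, 0.5],
    [0.006, 0.006, -0.302, 0, 0, 0, 0.5],
    [0.006, 0.006, -0.302, 0, 0, 0, -1],
    [0.006, 0.006, -0.302, 0, 0, 0, -1],
    [0.006, 0.006, -0.302, 0, 0, 0, -1],
    [0.006, 0.006, -0.302, 0, 0, 0, -1],
    [0.006, 0.006, -0.302, 0, 0, 0, -1],
    [0.006, 0.006, -0.302, 0, 0, 0, -1]
  ],
  "squeeze": 25
}}

```text
time_s: 6.05
ee_pos: [433.8, -341.5, 3.6]
ee_rot: [180.0, 0.0, 75.0]
force: [-1.1, 0.3, 5.1]
gripper_width: 45.9
gripper_force: 25.0
```

```bash
python3 - <<'E'
from h import *
s=env.state(); print(s['ee_pos'],s['ee_rot'],s['force'],s['gripper_width'],s['gripper_force'])
eyes.grab_frame('wrist');s=env.state(); print(s['ee_pos'],s['ee_rot'],s['force'],s['gripper_width'],s['gripper_force'])
E
```

```text
[ 433.81559226 -341.51738445    3.61135132] [1.79952604e+02 2.36245385e-02 7.49776421e+01] [-1.11348088  0.30414242  5.08712139] 45.876430402461196 25.001373197883368
[ 433.78898365 -341.50730303    3.58642775] [1.79957083e+02 2.24357016e-02 7.49777672e+01] [-1.2191874   0.73345913  5.51414246] 45.122439784896585 25.001527494750917
```

{"op": "send_rows", "data": {
  "motion": [
    [0, 0, 0.05, 0, 0, 0, -1],
    [0, 0, 0.15, 0, 0, 0, -1],
    [0.02, 0.1, 0.22, 0, 0, 0, -1],
    [0.04, 0.2, 0.22, 0, 0, 0, -1],
    [0.06, 0.3, 0.22, 0, 0, 0, -1],
    [0.08, 0.4, 0.22, 0, 0, 0, -1],
    [0.1, 0.5, 0.22, 0, 0, 0, -1],
    [0.12, 0.6, 0.22, 0, 0, 0, -1],
    [0.14, 0.7, 0.22, 0, 0, 0, -1],
    [0.16, 0.8, 0.22, 0, 0, 0, -1],
    [0.18, 0.9, 0.22, 0, 0, 0, -1],
    [0.189, 0.98, 0.22, 0, 0, 0, -1],
    [0.189, 1, 0.22, 0, 0, 0, -1],
    [0.189, 1, 0.22, 0, 0, 0, -1]
  ]
}}

```text
time_s: 7.85
ee_pos: [527.6, 158.6, 112.5]
ee_rot: [-180.0, 0.1, 75.0]
force: [0.7, 0.2, -0.4]
gripper_width: 45.2
gripper_force: 25.0
```

{"op": "send_rows", "data": {
  "motion": [
    [0, 0.06, 0, 0, 0, 0, -1],
    [0, 0.0928, 0, 0, 0, 0, -1],
    [0, 0.0928, 0, 0, 0, 0, -1],
    [0, 0.0928, 0, 0, 0, 0, -1],
    [0, 0.0928, 0, 0, 0, 0, -1]
  ]
}}

```text
time_s: 8.48
ee_pos: [528.0, 204.2, 112.9]
ee_rot: [-180.0, 0.0, 74.9]
force: [0.4, 0.9, -0.7]
gripper_width: 45.6
gripper_force: 25.0
```

```bash
python3 - <<'E'
from h import *
s=env.state();w=eyes.grab_frame('wrist'); print(s['ee_pos'],s['force'],s['gripper_width'],s['gripper_force'],s['time_s'])
cv2.imwrite('pics/p1.png',cv2.resize(w['pixels'][170:310,170:400,::-1],None,fx=3.4,fy=3.4,interpolation=cv2.INTER_CUBIC)); print(project(w,[[528.4,206,74.5],s['ee_pos']],s))
E
```

```text
[528.03853859 204.2285638  112.9400688 ] [ 0.38506678  0.89055542 -0.67036103] 45.566158903985865 24.99983503483236 8.475
[[281.25693511 238.55394567]
 [281.21974008 265.17369348]]
```

View pics/p1.png

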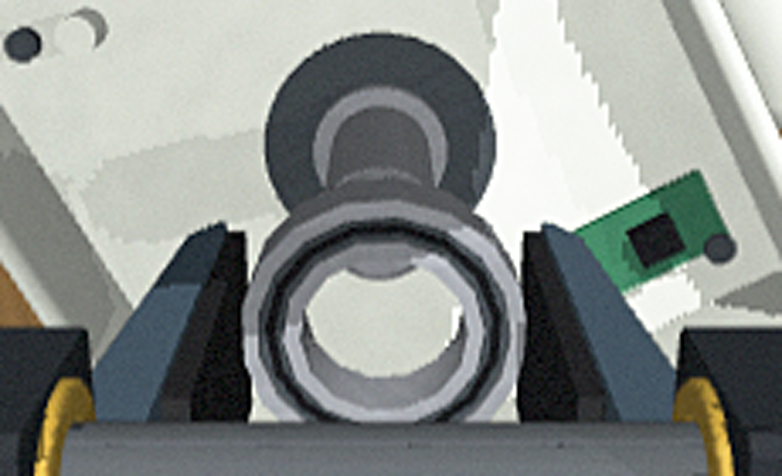

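The bearing is held level at about (283,267), with the shaft just behind it at (281.4,238). There's roughly 0.8 mm of sideways error, so I'll correct that and descend part-way.

{"op": "send_rows", "data": {
  "motion": [
    [-0.0016, 0.0004, -0.03, 0, 0, 0, -1],
    [-0.0016, 0.0004, -0.06, 0, 0, 0, -1],
    [-0.0016, 0.0004, -0.07, 0, 0, 0, -1],
    [-0.0016, 0.0004, -0.08, 0, 0, 0, -1],
    [-0.0016, 0.0004, -0.09, 0, 0, 0, -1],
    [-0.0016, 0.0004, -0.1, 0, 0, 0, -1],
    [-0.0016, 0.0004, -0.11, 0, 0, 0, -1],
    [-0.0016, 0.0004, -0.11, 0, 0, 0, -1]
  ],
  "squeeze": 12
}}

```text
time_s: 9.52
ee_pos: [527.1, 205.3, 57.6]
ee_rot: [-180.0, 0.0, 75.0]
force: [0.9, 0.3, -1.0]
gripper_width: 46.1
gripper_force: 12.0
```

{"op": "send_rows", "data": {
  "motion": [
    [0, 0, -0.02, 0, 0, 0, -1],
    [0, 0, -0.04, 0, 0, 0, -1],
    [0, 0, -0.055, 0, 0, 0, -1],
    [0, 0, -0.065, 0, 0, 0, -1],
    [0, 0, -0.072, 0, 0, 0, -1],
    [0, 0, -0.076, 0, 0, 0, -1],
    [0, 0, -0.076, 0, 0, 0, -1]
  ]
}}

```text
time_s: 10.4
ee_pos: [527.3, 205.3, 20.0]
ee_rot: [180.0, -0.0, 75.0]
force: [-0.1, 0.8, -0.8]
gripper_width: 45.8
gripper_force: 12.0
```

{"op": "send_rows", "data": {
  "motion": [
    [0, 0, -0.002, 0, 0, 0, -1],
    [0, 0, -0.003, 0, 0, 0, -1],
    [0, 0, -0.003, 0, 0, 0, -1],
    [0, 0, -0.003, 0, 0, 0, 0.6],
    [0, 0, -0.003, 0, 0, 0, 0.6],
    [0, 0, -0.003, 0, 0, 0, 0.6],
    [0, 0, 0.02, 0, 0, 0, 0.6],
    [0, 0, 0.1, 0, 0, 0, 0.6],
    [0, 0, 0.2, 0, 0, 0, 0.6],
    [0, 0, 0.25, 0, 0, 0, 0.6],
    [0, 0, 0.25, 0, 0, 0, 0.6]
  ]
}}

```text
time_s: 11.78
ee_pos: [528.8, 205.9, 147.8]
ee_rot: [179.7, -0.2, 75.0]
force: [0.1, -0.2, 0.1]
gripper_width: 72.8
gripper_force: 0.0
```

```bash
python3 - <<'E'
from h import *
s=env.state();w=eyes.grab_frame('wrist'); print(s['ee_pos'],s['force'],s['time_s'])
u,v=project(w,[528.4,206,30],s)[0].astype(int)
cv2.imwrite('pics/p2.png',cv2.resize(w['pixels'][v-50:v+70,u-70:u+70,::-1],None,fx=4,fy=4,interpolation=cv2.INTER_CUBIC)); print(u,v)
C=cloud(w,s); D=np.hypot(C[:,:,0]-528.4,C[:,:,1]-206); k=(D>15)&(D<22)&(C[:,:,2]<60); print(np.percentile(C[k][:,2],[5,50,95]),k.sum())
E
```

```text
[528.75147521 205.85422919 147.80685517] [ 0.05264914 -0.22395001  0.1207403 ] 11.775
280 210
[25.29402203 26.64167617 28.11014953] 667
```

View pics/p2.png

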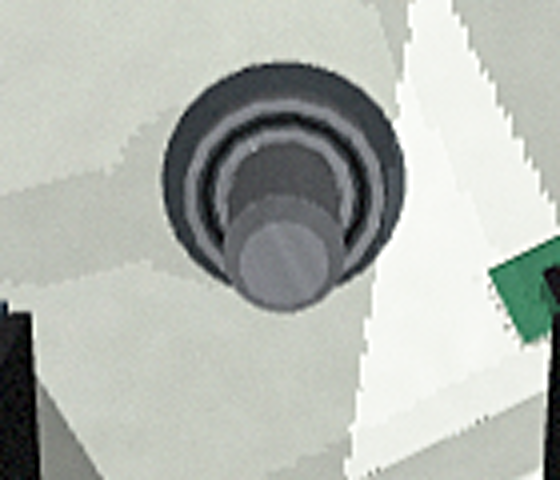

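The bearing is seated level on the shoulder: its ring is centred around the shaft and its top is at about z 27 to 28. Next is the first spacer.

{"op": "send_rows", "data": {
  "motion": [
    [-0.01, -0.08, 0, 0, 0, 0, 0.6],
    [-0.04, -0.2, 0, 0, 0, 0, 0.6],
    [-0.06, -0.32, 0, 0, 0, 0, 0.6],
    [-0.08, -0.44, 0, 0, 0, 0, 0.6],
    [-0.1, -0.54, 0, 0, 0, 0, 0.6],
    [-0.111, -0.604, 0, 0, 0, 0, 0.6],
    [-0.111, -0.604, 0, 0, 0, 0, 0.6],
    [-0.111, -0.604, 0, 0, 0, 0, 0.6],
    [-0.111, -0.604, 0, 0, 0, 0, 0.6]
  ]
}}

```text
time_s: 12.95
ee_pos: [471.8, -95.6, 144.5]
ee_rot: [-179.9, -0.0, 75.1]
force: [0.3, -0.6, -0.3]
gripper_width: 72.9
gripper_force: 0.0
```

```bash
python3 ring.py 473 -96 6 40 s1.png
```

```text
[471.8 -95.6 144.5] [-1.7995e+02 -1.0000e-02  7.5060e+01] [ 0.3 -0.6 -0.3] (array([ 475.91, -101.35]), array([40. , 41.2]), 41.2, (np.float64(283.0), np.float64(205.0)))
```

{"op": "send_rows", "data": {
  "motion": [
    [0.007, -0.0115, -0.1, 0, 0, 0, 0.5],
    [0.007, -0.0115, -0.2, 0, 0, 0, 0.5],
    [0.007, -0.0115, -0.26, 0, 0, 0, 0.5],
    [0.007, -0.0115, -0.275, 0, 0, 0, 0.5],
    [0.007, -0.0115, -0.285, 0, 0, 0, 0.5],
    [0.007, -0.0115, -0.285, 0, 0, 0, 0.5],
    [0.007, -0.0115, -0.285, 0, 0, 0, -1],
    [0.007, -0.0115, -0.285, 0, 0, 0, -1],
    [0.007, -0.0115, -0.285, 0, 0, 0, -1],
    [0.007, -0.0115, -0.285, 0, 0, 0, -1],
    [0.007, -0.0115, -0.285, 0, 0, 0, -1],
    [0.007, -0.0115, -0.285, 0, 0, 0, -1]
  ],
  "squeeze": 20
}}

```text
time_s: 14.5
ee_pos: [475.5, -102.5, 2.8]
ee_rot: [180.0, -0.0, 75.0]
force: [-1.1, 0.3, 5.2]
gripper_width: 38.1
gripper_force: 20.0
```

{"op": "send_rows", "data": {
  "motion": [
    [0, 0, 0.05, 0, 0, 0, -1],
    [0, 0, 0.15, 0, 0, 0, -1],
    [0.02, 0.1, 0.22, 0, 0, 0, -1],
    [0.04, 0.2, 0.22, 0, 0, 0, -1],
    [0.06, 0.3, 0.22, 0, 0, 0, -1],
    [0.08, 0.4, 0.22, 0, 0, 0, -1],
    [0.09, 0.5, 0.22, 0, 0, 0, -1],
    [0.1036, 0.59, 0.22, 0, 0, 0, -1],
    [0.1036, 0.615, 0.22, 0, 0, 0, -1],
    [0.1036, 0.615, 0.22, 0, 0, 0, -1],
    [0.1036, 0.615, 0.2, 0, 0, 0, -1],
    [0.1036, 0.615, 0.17, 0, 0, 0, -1],
    [0.1036, 0.615, 0.17, 0, 0, 0, -1],
    [0.1036, 0.615, 0.17, 0, 0, 0, -1]
  ]
}}

```text
time_s: 16.25
ee_pos: [527.2, 204.6, 87.3]
ee_rot: [-180.0, 0.0, 74.9]
force: [0.1, 0.1, -0.6]
gripper_width: 38.2
gripper_force: 20.0
```

```bash
python3 - <<'E'
from h import *
s=env.state();w=eyes.grab_frame('wrist'); print(s['ee_pos'],s['ee_rot'],s['force'],s['gripper_width'],s['time_s'])
cv2.imwrite('pics/p3.png',cv2.resize(w['pixels'][190:300,190:380,::-1],None,fx=4,fy=4,interpolation=cv2.INTER_CUBIC))
E
```

```text
[527.18313877 204.61514894  87.3051419 ] [-1.79993229e+02  1.07269428e-02  7.49344148e+01] [ 0.07410029  0.13977901 -0.57741079] 38.248968927008924 16.25
```

View pics/p3.png

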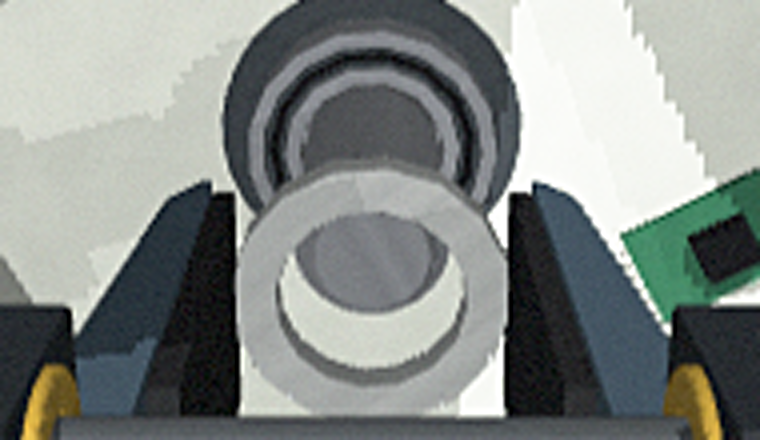

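The spacer is held level, with the shaft tip centred under its bore (both at x≈371 in the crop). Inserting.

{"op": "send_rows", "data": {
  "motion": [
    [0, 0, -0.02, 0, 0, 0, -1],
    [0, 0, -0.035, 0, 0, 0, -1],
    [0, 0, -0.05, 0, 0, 0, -1],
    [0, 0, -0.07, 0, 0, 0, -1],
    [0, 0, -0.09, 0, 0, 0, -1],
    [0, 0, -0.105, 0, 0, 0, -1],
    [0, 0, -0.112, 0, 0, 0, -1],
    [0, 0, -0.112, 0, 0, 0, -1]
  ],
  "squeeze": 12
}}

```text
time_s: 17.3
ee_pos: [527.2, 205.1, 31.4]
ee_rot: [180.0, -0.0, 75.0]
force: [-0.2, 0.1, -1.3]
gripper_width: 38.7
gripper_force: 12.0
```

{"op": "send_rows", "data": {
  "motion": [
    [0, 0, -0.001, 0, 0, 0, -1],
    [0, 0, -0.001, 0, 0, 0, 0.4],
    [0, 0, -0.001, 0, 0, 0, 0.4],
    [0, 0, -0.001, 0, 0, 0, 0.4],
    [0, 0, 0.02, 0, 0, 0, 0.5],
    [0, 0, 0.1, 0, 0, 0, 0.5],
    [0, 0, 0.2, 0, 0, 0, 0.5],
    [0, 0, 0.23, 0, 0, 0, 0.5],
    [0, -0.1, 0.23, 0, 0, 0, 0.5],
    [0, -0.2, 0.23, 0, 0, 0, 0.5],
    [0, -0.32, 0.23, 0, 0, 0, 0.5],
    [0, -0.44, 0.23, 0, 0, 0, 0.5],
    [0.01, -0.56, 0.23, 0, 0, 0, 0.5],
    [0.01, -0.68, 0.23, 0, 0, 0, 0.5],
    [0.01, -0.8, 0.23, 0, 0, 0, 0.5],
    [0.01, -0.87, 0.23, 0, 0, 0, 0.5],
    [0.01, -0.87, 0.23, 0, 0, 0, 0.5],
    [0.01, -0.87, 0.23, 0, 0, 0, 0.5],
    [0.01, -0.87, 0.23, 0, 0, 0, 0.5]
  ]
}}

```text
time_s: 19.68
ee_pos: [532.0, -228.7, 146.4]
ee_rot: [-180.0, -0.0, 75.1]
force: [-0.6, -0.2, 0.3]
gripper_width: 68.2
gripper_force: 0.0
```

```bash
python3 ring.py 532 -230 6 40 s2.png
```

```text
[ 532.  -228.7  146.4] [-1.7997e+02 -2.0000e-02  7.5060e+01] [-0.6 -0.2  0.3] (array([ 537.39, -230.14]), array([39.9, 41.2]), 41.1, (np.float64(282.0), np.float64(205.0)))
```

{"op": "send_rows", "data": {
  "motion": [
    [0.009, 0, -0.1, 0, 0, 0, 0.5],
    [0.009, 0, -0.2, 0, 0, 0, 0.5],
    [0.009, 0, -0.26, 0, 0, 0, 0.5],
    [0.009, 0, -0.278, 0, 0, 0, 0.5],
    [0.009, 0, -0.288, 0, 0, 0, 0.5],
    [0.009, 0, -0.288, 0, 0, 0, 0.5],
    [0.009, 0, -0.288, 0, 0, 0, -1],
    [0.009, 0, -0.288, 0, 0, 0, -1],
    [0.009, 0, -0.288, 0, 0, 0, -1],
    [0.009, 0, -0.288, 0, 0, 0, -1],
    [0.009, 0, -0.288, 0, 0, 0, -1],
    [0.009, 0, -0.288, 0, 0, 0, -1]
  ],
  "squeeze": 20
}}

```text
time_s: 21.22
ee_pos: [536.8, -230.0, 2.8]
ee_rot: [180.0, 0.0, 75.0]
force: [-1.4, 0.3, 4.1]
gripper_width: 38.4
gripper_force: 20.0
```

{"op": "send_rows", "data": {
  "motion": [
    [0, 0, 0.05, 0, 0, 0, -1],
    [0, 0, 0.15, 0, 0, 0, -1],
    [0, 0.1, 0.22, 0, 0, 0, -1],
    [0, 0.22, 0.22, 0, 0, 0, -1],
    [0, 0.34, 0.22, 0, 0, 0, -1],
    [-0.005, 0.46, 0.22, 0, 0, 0, -1],
    [-0.01, 0.58, 0.22, 0, 0, 0, -1],
    [-0.0186, 0.7, 0.22, 0, 0, 0, -1],
    [-0.0186, 0.8, 0.22, 0, 0, 0, -1],
    [-0.0186, 0.85, 0.22, 0, 0, 0, -1],
    [-0.0186, 0.8724, 0.22, 0, 0, 0, -1],
    [-0.0186, 0.8724, 0.22, 0, 0, 0, -1],
    [-0.0186, 0.8724, 0.2, 0, 0, 0, -1],
    [-0.0186, 0.8724, 0.17, 0, 0, 0, -1],
    [-0.0186, 0.8724, 0.17, 0, 0, 0, -1],
    [-0.0186, 0.8724, 0.17, 0, 0, 0, -1]
  ]
}}

```text
time_s: 23.22
ee_pos: [527.4, 205.9, 87.3]
ee_rot: [-180.0, 0.0, 74.9]
force: [0.3, -0.1, -0.1]
gripper_width: 38.1
gripper_force: 20.0
```

```bash
python3 - <<'E'
from h import *
s=env.state();w=eyes.grab_frame('wrist'); print(s['ee_pos'],s['force'],s['time_s'])
cv2.imwrite('pics/p4.png',cv2.resize(w['pixels'][190:300,190:380,::-1],None,fx=4,fy=4,interpolation=cv2.INTER_CUBIC))
a=cv2.imread('pics/p3.png'); b=cv2.imread('pics/p4.png'); cv2.imwrite('pics/p34.png',np.vstack([cv2.resize(a,(500,290)),cv2.resize(b,(500,290))]))
E
```

```text
[527.37400702 205.91076663  87.26575591] [ 0.29344925 -0.11431254 -0.12558047] 23.225
```

View pics/p34.png

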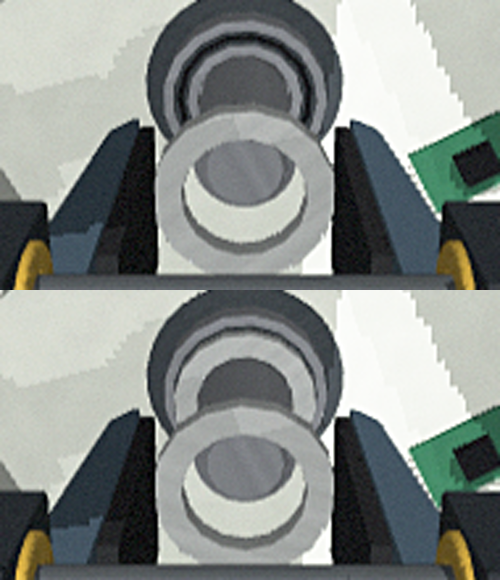

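The first spacer now lies flat on the bearing, and the second is aligned above the shaft just as the first was. Inserting.

{"op": "send_rows", "data": {
  "motion": [
    [0, 0, -0.02, 0, 0, 0, -1],
    [0, 0, -0.035, 0, 0, 0, -1],
    [0, 0, -0.05, 0, 0, 0, -1],
    [0, 0, -0.07, 0, 0, 0, -1],
    [0, 0, -0.085, 0, 0, 0, -1],
    [0, 0, -0.095, 0, 0, 0, -1],
    [0, 0, -0.1, 0, 0, 0, -1],
    [0, 0, -0.1, 0, 0, 0, -1]
  ],
  "squeeze": 12
}}

```text
time_s: 24.28
ee_pos: [527.3, 206.3, 37.4]
ee_rot: [180.0, -0.0, 75.0]
force: [-0.1, 0.0, 0.4]
gripper_width: 38.2
gripper_force: 12.0
```

{"op": "send_rows", "data": {
  "motion": [
    [0, 0, -0.001, 0, 0, 0, -1],
    [0, 0, -0.001, 0, 0, 0, 0.4],
    [0, 0, -0.001, 0, 0, 0, 0.4],
    [0, 0, -0.001, 0, 0, 0, 0.4],
    [0, 0, 0.02, 0, 0, 0, 0.6],
    [0, 0, 0.1, 0, 0, 0, 0.6],
    [0, 0, 0.2, 0, 0, 0, 0.6],
    [0, 0, 0.22, 0, 0, 0, 0.6],
    [0, -0.1, 0.22, 0, 0, 0, 0.6],
    [0, -0.2, 0.22, 0, 0, 0, 0.6],
    [0, -0.32, 0.22, 0, 0, 0, 0.6],
    [0, -0.44, 0.22, 0, 0, 0, 0.6],
    [0.01, -0.56, 0.22, 0, 0, 0, 0.6],
    [0.016, -0.68, 0.22, 0, 0, 0, 0.6],
    [0.016, -0.8, 0.22, 0, 0, 0, 0.6],
    [0.016, -0.9, 0.22, 0, 0, 0, 0.6],
    [0.016, -1, 0.22, 0, 0, 0, 0.6]
  ]
}}

```text
time_s: 26.4
ee_pos: [534.6, -295.3, 147.0]
ee_rot: [-179.9, -0.0, 74.9]
force: [0.2, 0.5, 0.1]
gripper_width: 72.9
gripper_force: 0.0
```

{"op": "send_rows", "data": {
  "motion": [
    [0, -0.06, 0, 0, 0, 0, 0.6],
    [0, -0.084, 0, 0, 0, 0, 0.6],
    [0, -0.084, 0, 0, 0, 0, 0.6],
    [0, -0.084, 0, 0, 0, 0, 0.6],
    [0, -0.084, 0, 0, 0, 0, 0.6]
  ]
}}

```text
time_s: 27.02
ee_pos: [535.4, -334.5, 147.6]
ee_rot: [-180.0, -0.0, 75.1]
force: [-0.3, 0.1, -1.0]
gripper_width: 73.2
gripper_force: 0.0
```

```bash
python3 ring.py 536 -336 5 54 wa.png
```

```text
[ 535.4 -334.5  147.6] [-1.800e+02 -2.000e-02  7.506e+01] [-0.3  0.1 -1. ] (array([ 537.73, -337.2 ]), array([53.8, 54.7]), 54.7, (np.float64(283.0), np.float64(205.0)))
```

{"op": "send_rows", "data": {
  "motion": [
    [0.003, -0.003, -0.1, 0, 0, 0, 0.7],
    [0.003, -0.003, -0.2, 0, 0, 0, 0.7],
    [0.003, -0.003, -0.26, 0, 0, 0, 0.7],
    [0.003, -0.003, -0.28, 0, 0, 0, 0.7],
    [0.003, -0.003, -0.291, 0, 0, 0, 0.7],
    [0.003, -0.003, -0.291, 0, 0, 0, 0.7],
    [0.003, -0.003, -0.291, 0, 0, 0, -1],
    [0.003, -0.003, -0.291, 0, 0, 0, -1],
    [0.003, -0.003, -0.291, 0, 0, 0, -1],
    [0.003, -0.003, -0.291, 0, 0, 0, -1],
    [0.003, -0.003, -0.291, 0, 0, 0, -1],
    [0.003, -0.003, -0.291, 0, 0, 0, -1]
  ],
  "squeeze": 20
}}

```text
time_s: 28.58
ee_pos: [537.0, -337.4, 2.5]
ee_rot: [180.0, 0.0, 75.0]
force: [-1.0, 0.7, 5.3]
gripper_width: 51.9
gripper_force: 20.0
```

{"op": "send_rows", "data": {
  "motion": [
    [0, 0, 0.05, 0, 0, 0, -1],
    [0, 0, 0.15, 0, 0, 0, -1],
    [0, 0.1, 0.22, 0, 0, 0, -1],
    [0, 0.22, 0.22, 0, 0, 0, -1],
    [0, 0.34, 0.22, 0, 0, 0, -1],
    [-0.005, 0.46, 0.22, 0, 0, 0, -1],
    [-0.01, 0.58, 0.22, 0, 0, 0, -1],
    [-0.019, 0.7, 0.22, 0, 0, 0, -1],
    [-0.019, 0.82, 0.22, 0, 0, 0, -1],
    [-0.019, 0.92, 0.22, 0, 0, 0, -1],
    [-0.019, 1, 0.22, 0, 0, 0, -1]
  ]
}}

```text
time_s: 29.95
ee_pos: [526.7, 164.8, 111.4]
ee_rot: [-180.0, 0.0, 75.0]
force: [0.4, -0.0, 0.1]
gripper_width: 51.6
gripper_force: 20.0
```

{"op": "send_rows", "data": {
  "motion": [
    [0, 0.06, 0, 0, 0, 0, -1],
    [0, 0.087, 0, 0, 0, 0, -1],
    [0, 0.087, 0, 0, 0, 0, -1],
    [0, 0.087, -0.02, 0, 0, 0, -1],
    [0, 0.087, -0.05, 0, 0, 0, -1],
    [0, 0.087, -0.05, 0, 0, 0, -1],
    [0, 0.087, -0.05, 0, 0, 0, -1]
  ]
}}

```text
time_s: 30.82
ee_pos: [527.4, 205.9, 86.8]
ee_rot: [-180.0, 0.0, 74.9]
force: [-0.3, -0.4, -0.2]
gripper_width: 51.9
gripper_force: 20.0
```

```bash
python3 - <<'E'
from h import *
s=env.state();w=eyes.grab_frame('wrist'); print(s['ee_pos'],s['force'],s['time_s'])
cv2.imwrite('pics/p5.png',cv2.resize(w['pixels'][190:300,190:380,::-1],None,fx=3,fy=3,interpolation=cv2.INTER_CUBIC))
E
```

```text
[527.37610952 205.88733376  86.75193874] [-0.32645466 -0.36741632 -0.19820305] 30.825
```

View pics/p5.png

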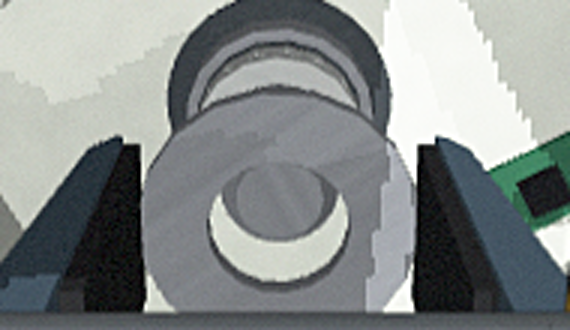

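The washer is held level with the shaft tip centred in its bore, and both spacers are lying flat below it. Inserting, then on to the collar.

{"op": "send_rows", "data": {
  "motion": [
    [0, 0, -0.02, 0, 0, 0, -1],
    [0, 0, -0.035, 0, 0, 0, -1],
    [0, 0, -0.05, 0, 0, 0, -1],
    [0, 0, -0.065, 0, 0, 0, -1],
    [0, 0, -0.08, 0, 0, 0, -1],
    [0, 0, -0.087, 0, 0, 0, -1],
    [0, 0, -0.088, 0, 0, 0, -1],
    [0, 0, -0.088, 0, 0, 0, -1]
  ],
  "squeeze": 12
}}

```text
time_s: 31.88
ee_pos: [527.5, 206.4, 43.2]
ee_rot: [180.0, -0.0, 75.0]
force: [-0.3, 0.2, -0.3]
gripper_width: 52.1
gripper_force: 12.0
```

{"op": "send_rows", "data": {
  "motion": [
    [0, 0, -0.001, 0, 0, 0, -1],
    [0, 0, -0.001, 0, 0, 0, 0.6],
    [0, 0, -0.001, 0, 0, 0, 0.6],
    [0, 0, -0.001, 0, 0, 0, 0.6],
    [0, 0, 0.02, 0, 0, 0, 0.6],
    [0, 0, 0.1, 0, 0, 0, 0.6],
    [0, 0, 0.2, 0, 0, 0, 0.6],
    [0, 0, 0.22, 0, 0, 0, 0.6],
    [0.01, -0.1, 0.22, 0, 0, 0, 0.6],
    [0.04, -0.2, 0.22, 0, 0, 0, 0.6],
    [0.07, -0.32, 0.22, 0, 0, 0, 0.6],
    [0.1, -0.44, 0.22, 0, 0, 0, 0.6],
    [0.12, -0.56, 0.22, 0, 0, 0, 0.6],
    [0.15, -0.68, 0.22, 0, 0, 0, 0.6],
    [0.18, -0.8, 0.22, 0, 0, 0, 0.6],
    [0.181, -0.846, 0.22, 0, 0, 0, 0.6],
    [0.181, -0.846, 0.22, 0, 0, 0, 0.6],
    [0.181, -0.846, 0.22, 0, 0, 0, 0.6],
    [0.181, -0.846, 0.22, 0, 0, 0, 0.6],
    [0.181, -0.846, 0.22, 0, 0, 0, 0.6]
  ]
}}

```text
time_s: 34.38
ee_pos: [617.9, -215.4, 153.3]
ee_rot: [180.0, -0.0, 75.1]
force: [0.1, 0.1, -0.2]
gripper_width: 72.5
gripper_force: 0.0
```

```bash
python3 ring.py 618 -217 12 45 co.png
```

```text
[ 617.9 -215.4  153.3] [ 1.7999e+02 -1.0000e-02  7.5070e+01] [ 0.1  0.1 -0.2] (array([ 617.73, -217.17]), array([44.9, 47.1]), 47.8, (np.float64(282.0), np.float64(205.0)))
```

View pics/co.png

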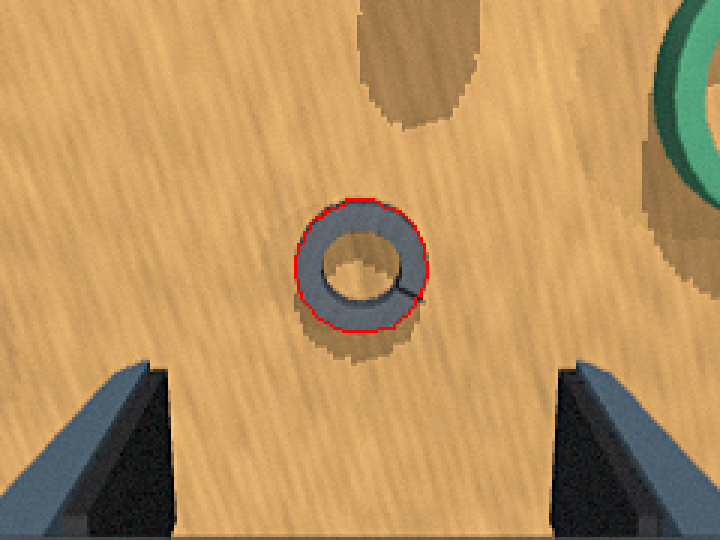

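The collar outline is clean, at (617.7, -217.2), and the tape roll is clear of the fingers.

{"op": "send_rows", "data": {
  "motion": [
    [-0.001, -0.0015, -0.1, 0, 0, 0, 0.5],
    [-0.001, -0.0015, -0.2, 0, 0, 0, 0.5],
    [-0.001, -0.0015, -0.27, 0, 0, 0, 0.5],
    [-0.001, -0.0015, -0.29, 0, 0, 0, 0.5],
    [-0.001, -0.0015, -0.3, 0, 0, 0, 0.5],
    [-0.001, -0.0015, -0.3, 0, 0, 0, 0.5],
    [-0.001, -0.0015, -0.3, 0, 0, 0, -1],
    [-0.001, -0.0015, -0.3, 0, 0, 0, -1],
    [-0.001, -0.0015, -0.3, 0, 0, 0, -1],
    [-0.001, -0.0015, -0.3, 0, 0, 0, -1],
    [-0.001, -0.0015, -0.3, 0, 0, 0, -1],
    [-0.001, -0.0015, -0.3, 0, 0, 0, -1]
  ],
  "squeeze": 22
}}

```text
time_s: 35.92
ee_pos: [617.6, -217.6, 3.6]
ee_rot: [179.9, 0.0, 75.0]
force: [-2.1, 0.2, 5.9]
gripper_width: 43.9
gripper_force: 22.0
```

{"op": "send_rows", "data": {
  "motion": [
    [0, 0, 0.05, 0, 0, 0, -1],
    [0, 0, 0.15, 0, 0, 0, -1],
    [-0.02, 0.1, 0.22, 0, 0, 0, -1],
    [-0.05, 0.22, 0.22, 0, 0, 0, -1],
    [-0.08, 0.34, 0.22, 0, 0, 0, -1],
    [-0.11, 0.46, 0.22, 0, 0, 0, -1],
    [-0.14, 0.58, 0.22, 0, 0, 0, -1],
    [-0.17, 0.7, 0.22, 0, 0, 0, -1],
    [-0.1804, 0.8, 0.22, 0, 0, 0, -1],
    [-0.1804, 0.847, 0.22, 0, 0, 0, -1],
    [-0.1804, 0.847, 0.22, 0, 0, 0, -1],
    [-0.1804, 0.847, 0.2, 0, 0, 0, -1],
    [-0.1804, 0.847, 0.17, 0, 0, 0, -1],
    [-0.1804, 0.847, 0.17, 0, 0, 0, -1],
    [-0.1804, 0.847, 0.17, 0, 0, 0, -1]
  ]
}}

```text
time_s: 37.8
ee_pos: [527.2, 205.5, 87.7]
ee_rot: [-180.0, 0.0, 74.9]
force: [-0.3, -0.6, 0.1]
gripper_width: 43.8
gripper_force: 22.0
```

```bash
python3 - <<'E'
from h import *
s=env.state();w=eyes.grab_frame('wrist'); print(s['ee_pos'],s['force'],s['time_s'])
cv2.imwrite('pics/p6.png',cv2.resize(w['pixels'][190:300,190:380,::-1],None,fx=3,fy=3,interpolation=cv2.INTER_CUBIC))
E
```

```text
[527.21337679 205.45775141  87.72664528] [-0.2825993  -0.62845838  0.12642834] 37.8
```

View pics/p6.png

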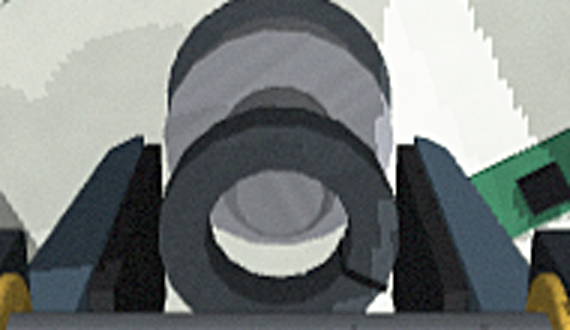

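The collar is level, the shaft tip is within its bore, and the washer lies flat below. Inserting.

{"op": "send_rows", "data": {
  "motion": [
    [0, 0, -0.02, 0, 0, 0, -1],
    [0, 0, -0.035, 0, 0, 0, -1],
    [0, 0, -0.05, 0, 0, 0, -1],
    [0, 0, -0.065, 0, 0, 0, -1],
    [0, 0, -0.075, 0, 0, 0, -1],
    [0, 0, -0.077, 0, 0, 0, -1],
    [0, 0, -0.077, 0, 0, 0, -1]
  ],
  "squeeze": 12
}}

```text
time_s: 38.72
ee_pos: [527.1, 206.0, 49.5]
ee_rot: [-180.0, 0.0, 75.0]
force: [0.1, -0.5, -1.0]
gripper_width: 44.2
gripper_force: 12.0
```

{"op": "send_rows", "data": {
  "motion": [
    [0, 0, -0.001, 0, 0, 0, -1],
    [0, 0, -0.001, 0, 0, 0, 0.4],
    [0, 0, -0.001, 0, 0, 0, 0.4],
    [0, 0, -0.001, 0, 0, 0, 0.4],
    [0, 0, 0.02, 0, 0, 0, 0.5],
    [0, 0, 0.1, 0, 0, 0, 0.5],
    [0, 0, 0.2, 0, 0, 0, 0.5],
    [0, 0, 0.22, 0, 0, 0, 0.5],
    [0, 0, 0.22, 0, 0, 0, 0.5],
    [0, 0, 0.22, 0, 0, 0, 0.5]
  ]
}}

```text
time_s: 39.98
ee_pos: [526.1, 205.6, 158.0]
ee_rot: [-179.9, 0.1, 75.0]
force: [0.7, 0.5, -1.1]
gripper_width: 68.4
gripper_force: 0.0
```

```bash
python3 - <<'E'
from h import *
s=env.state();w=eyes.grab_frame('wrist'); print(s['ee_pos'],s['qpos'].round(1),s['time_s'])
C=cloud(w,s); dx=C[:,:,0]-528.4; dy=C[:,:,1]-206; D=np.hypot(dx,dy)
for r0,r1,n in ((15,21,'collar'),(23.5,26,'washer')):
    k=(D>r0)&(D<r1); P=C[k]; P=P[abs(P[:,2]-np.median(P[:,2]))<4]
    A=np.c_[P[:,0]-528.4,P[:,1]-206,np.ones(len(P))]; print(n,np.linalg.lstsq(A,P[:,2],rcond=None)[0].round(3),len(P))
# cover: plane fit of inner/outer faces, scene
f=eyes.grab_frame('scene'); C=cloud(f); a=np.deg2rad(10.5); ex=np.array([np.cos(a),np.sin(a),0]); ey=np.array([-ex[1],ex[0],0])
D=C-np.array([528.4,206,0]); X=D@ex;Y=D@ey;Z=C[:,:,2]; m=(f['depth']>0)&(abs(X)<65)&(Y>100)&(Z>70)&(Z<195)
p=np.polyfit(Z[m],Y[m],1); print('cover q',np.pi/2+np.arctan(p[0]), 'Y at z50',np.polyval(p,50), 'slopeX',np.polyfit(X[m],Y[m]-np.polyval(p,Z[m]),1))
f=eyes.grab_frame('top'); g=cv2.cvtColor(f['pixels'],cv2.COLOR_RGB2GRAY)
print(project(f,[np.array([528.4,206,50])+85*ey, np.array([528.4,206,50])-85*ey]))
E
```

```text
[526.06687657 205.64982672 158.00877428] [20.2 19.8 95.8 -0.  64.5 35.2] 39.975
collar [1.0000e-03 2.0000e-03 5.6215e+01] 808
washer [  0.53    1.949 220.561] 1428
cover q 1.7277452673845701 Y at z50 122.61431633332566 slopeX [ 0.0422536  -0.99351401]
[[142.78957687 241.13265399]
 [198.28225595 229.65391696]]
```

{"op": "send_rows", "data": {
  "motion": [
    [0, 0, 0.1, 0, 0, 0, -1],
    [0, 0, 0.2, 0, 0, 0.1, -1],
    [0, 0, 0.28, 0, 0, 0.25, -1],
    [-0.02, 0.1, 0.28, 0, 0, 0.4, -1],
    [-0.04, 0.2, 0.28, 0, 0, 0.45, -1],
    [-0.06, 0.3, 0.28, 0, 0, 0.45, -1],
    [-0.08, 0.39, 0.28, 0, 0, 0.45, -1],
    [-0.08, 0.39, 0.28, 0, 0, 0.45, -1],
    [-0.08, 0.39, 0.2, 0, 0, 0.45, -1],
    [-0.08, 0.39, 0.1, 0, 0, 0.45, -1],
    [-0.08, 0.39, 0.062, 0, 0, 0.45, -1],
    [-0.08, 0.39, 0.062, 0, 0, 0.45, -1],
    [-0.08, 0.39, 0.062, 0, 0, 0.45, -1]
  ],
  "squeeze": 20
}}

```text
time_s: 41.75
ee_pos: [487.9, 400.9, 191.6]
ee_rot: [179.9, -0.0, 101.9]
force: [-0.4, -0.2, -1.1]
gripper_width: 0.8
gripper_force: 0.0
```

```bash
python3 - <<'E'
from h import *
f=eyes.grab_frame('scene'); C=cloud(f); a=np.deg2rad(12); s=env.state(); p=s['ee_pos']; print(p,s['force'],s['gripper_width'])
ex=np.array([np.cos(a),np.sin(a),0]); ey=np.array([-ex[1],ex[0],0]); O=np.array([528.4,206,0])
D=C-O; X=D@ex;Y=D@ey;Z=C[:,:,2]; m=(f['depth']>0)&(abs(X)<60)&(Y>100)&(Y<155)&(Z>75)&(Z<190)
A=np.c_[X[m],Z[m],np.ones(m.sum())]; c=np.linalg.lstsq(A,Y[m],rcond=None)[0]; print(c,'q',np.pi/2+np.arctan(c[1]))
for q in (1.85,1.7,1.55,1.4,1.25,1.1,.95,.8,.65,.5,.35,.25,.15,.1):
    sl=150+14*(1.85-q)/1.75; y=85-sl*np.cos(q)+40*np.sin(q)+16; z=50+sl*np.sin(q)+40*np.cos(q)
    W=O+ey*y; W[2]=z; print(q,W.round(),((W-p)/500).round(3))
E
```

```text
[487.98050078 401.12002319 191.92113086] [-0.06018997 -0.37503443  1.5996081 ] 0.24246626054372164
[2.46523608e-02 1.55013302e-01 1.13976929e+02] q 1.7245856172890908
1.85 [491. 383. 183.] [ 0.006 -0.037 -0.018]
1.7 [495. 363. 195.] [ 0.014 -0.077  0.006]
1.55 [500. 341. 203.] [ 0.024 -0.121  0.023]
1.4 [505. 318. 208.] [ 0.033 -0.167  0.032]
1.25 [510. 294. 210.] [ 0.043 -0.214  0.035]
1.1 [515. 270. 207.] [ 0.053 -0.261  0.031]
0.95 [520. 247. 201.] [ 0.063 -0.308  0.018]
0.8 [524. 225. 191.] [ 0.073 -0.352 -0.001]
0.65 [529. 204. 178.] [ 0.082 -0.394 -0.027]
0.5 [533. 186. 162.] [ 0.09  -0.431 -0.059]
0.35 [536. 169. 143.] [ 0.096 -0.464 -0.098]
0.25 [538. 160. 129.] [ 0.1   -0.482 -0.126]
0.15 [540. 152. 114.] [ 0.104 -0.497 -0.156]
0.1 [540. 149. 106.] [ 0.105 -0.504 -0.171]
```

{"op": "send_rows", "data": {
  "motion": [
    [0.004, -0.02, -0.01, 0, 0, 0, -1],
    [0.008, -0.045, 0, 0, 0, 0, -1],
    [0.012, -0.065, 0.003, 0, 0, 0, -1],
    [0.014, -0.077, 0.006, 0, 0, 0, -1],
    [0.019, -0.1, 0.016, 0, 0, 0, -1],
    [0.024, -0.121, 0.023, 0, 0, 0, -1],
    [0.028, -0.144, 0.028, 0, 0, 0, -1],
    [0.033, -0.167, 0.032, 0, 0, 0, -1],
    [0.038, -0.19, 0.034, 0, 0, 0, -1],
    [0.043, -0.214, 0.035, 0, 0, 0, -1],
    [0.048, -0.238, 0.034, 0, 0, 0, -1],
    [0.053, -0.261, 0.031, 0, 0, 0, -1],
    [0.058, -0.285, 0.025, 0, 0, 0, -1],
    [0.063, -0.308, 0.018, 0, 0, 0, -1],
    [0.063, -0.308, 0.018, 0, 0, 0, -1]
  ]
}}

```text
time_s: 43.68
ee_pos: [518.6, 245.6, 199.0]
ee_rot: [-179.9, 0.1, 101.9]
force: [1.4, -0.5, -0.1]
gripper_width: 0.4
gripper_force: 0.0
```

```bash
cat > q.py <<'E'
from h import *
f=eyes.grab_frame('scene'); C=cloud(f); a=np.deg2rad(12); s=env.state(); print(s['ee_pos'],s['force'])
ex=np.array([np.cos(a),np.sin(a),0]); ey=np.array([-ex[1],ex[0],0]); O=np.array([528.4,206,0])
D=C-O; X=D@ex;Y=D@ey;Z=C[:,:,2]
w=f['pixels'].max(2)-f['pixels'].min(2).astype(int)<40
m=(f['depth']>0)&(abs(X)<86)&(abs(X)>45)&(Y>-110)&(Y<150)&(Z>60)&(Z<260)&w
for y0 in range(-100,150,25):
    k=m&(Y>y0)&(Y<y0+25); print(y0+12,k.sum(),np.percentile(Z[k],[10,50,90]).round(0) if k.sum()>5 else '')
E
python3 q.py
```

```text
[518.57601744 246.25590783 199.25114403] [0.36254321 0.58347937 0.15477309]
-88 0 
-63 0 
-38 0 
-13 274 [188. 193. 200.]
12 244 [174. 204. 210.]
37 56 [112. 135. 167.]
62 56 [ 79. 103. 139.]
87 83 [61. 67. 99.]
112 6 [67. 77. 82.]
137 0
```

The cover is following the fingers and is now near 1 rad. I'll keep going round the arc.

{"op": "send_rows", "data": {
  "motion": [
    [0.005, -0.022, -0.009, 0, 0, 0, -1],
    [0.01, -0.044, -0.019, 0, 0, 0, -1],
    [0.014, -0.065, -0.032, 0, 0, 0, -1],
    [0.019, -0.086, -0.045, 0, 0, 0, -1],
    [0.023, -0.105, -0.061, 0, 0, 0, -1],
    [0.027, -0.123, -0.077, 0, 0, 0, -1],
    [0.03, -0.14, -0.096, 0, 0, 0, -1],
    [0.033, -0.156, -0.116, 0, 0, 0, -1],
    [0.037, -0.174, -0.144, 0, 0, 0, -1],
    [0.039, -0.18, -0.158, 0, 0, 0, -1],
    [0.041, -0.189, -0.174, 0, 0, 0, -1],
    [0.041, -0.189, -0.174, 0, 0, 0, -1]
  ]
}}

```text
time_s: 45.22
ee_pos: [538.8, 152.2, 111.8]
ee_rot: [-179.9, 0.0, 102.0]
force: [-0.5, 0.6, 0.3]
gripper_width: 0.1
gripper_force: 0.0
```

```bash
python3 q.py
```

```text
[539.07069049 152.46496623 112.25018661] [-0.46795584 -0.33646625  0.28957777]
-88 723 [ 83. 201. 235.]
-63 370 [108. 113. 236.]
-38 341 [104. 110. 235.]
-13 192 [100. 105. 232.]
12 102 [ 83. 101. 104.]
37 97 [ 77.  98. 101.]
62 74 [79. 94. 97.]
87 42 [84. 92. 94.]
112 0 
137 0
```

{"op": "send_rows", "data": {
  "motion": [
    [0.002, -0.01, 0, 0, 0, 0, -1],
    [0.004, -0.02, -0.005, 0, 0, 0, -1],
    [0.004, -0.02, -0.015, 0, 0, 0, -1],
    [0.004, -0.02, -0.024, 0, 0, 0, -1],
    [0.004, -0.02, -0.024, 0, 0, 0, -1]
  ]
}}

```text
time_s: 45.9
ee_pos: [541.0, 142.5, 100.2]
ee_rot: [-180.0, -0.0, 102.0]
force: [-0.4, 0.1, 0.3]
gripper_width: 0.2
gripper_force: 0.1
```

{"op": "send_rows", "data": {
  "motion": [
    [0, 0, -0.003, 0, 0, 0, -1],
    [0, 0, -0.006, 0, 0, 0, -1],
    [0, 0, -0.008, 0, 0, 0, -1],
    [0, 0, -0.008, 0, 0, 0, -1]
  ]
}}

```text
time_s: 46.4
ee_pos: [541.2, 142.0, 97.8]
ee_rot: [180.0, 0.1, 102.0]
force: [-2.0, -2.9, 9.0]
gripper_width: 0.1
gripper_force: 4.4
```

{"op": "send_rows", "data": {
  "motion": [
    [0, 0, -0.002, 0, 0, 0, -1],
    [0, 0, -0.004, 0, 0, 0, -1],
    [0, 0, -0.006, 0, 0, 0, -1],
    [0, 0, -0.006, 0, 0, 0, -1]
  ]
}}

```text
time_s: 46.9
ee_pos: [541.5, 141.6, 94.2]
ee_rot: [179.9, 0.1, 102.0]
force: [-0.2, -2.9, 5.4]
gripper_width: 0.4
gripper_force: 2.7
```

{"op": "send_rows", "data": {
  "motion": [
    [0, 0, -0.002, 0, 0, 0, -1],
    [0, 0, -0.004, 0, 0, 0, -1],
    [0, 0, -0.006, 0, 0, 0, -1],
    [0, 0, -0.006, 0, 0, 0, -1]
  ]
}}

```text
time_s: 47.4
ee_pos: [541.1, 142.8, 90.2]
ee_rot: [180.0, -0.0, 102.0]
force: [1.0, -0.9, 0.9]
gripper_width: 0.4
gripper_force: 0.6
```

{"op": "send_rows", "data": {
  "motion": [
    [0, 0, -0.002, 0, 0, 0, -1],
    [0, 0, -0.004, 0, 0, 0, -1],
    [0, 0, -0.006, 0, 0, 0, -1],
    [0, 0, -0.006, 0, 0, 0, -1]
  ]
}}

```text
time_s: 47.9
ee_pos: [541.1, 142.8, 90.1]
ee_rot: [179.9, -0.0, 102.0]
force: [-4.3, -1.9, 16.9]
gripper_width: 0.3
gripper_force: 8.9
```

{"op": "send_rows", "data": {
  "motion": [
    [0, 0, 0.05, 0, 0, 0, -1],
    [0, 0, 0.15, 0, 0, 0, -1],
    [0, 0, 0.25, 0, 0, 0, -1],
    [-0.1, -0.2, 0.3, 0, 0, 0, -1],
    [-0.2, -0.35, 0.3, 0, 0, 0, -1],
    [-0.2, -0.45, 0.3, 0, 0, 0, -1],
    [-0.2, -0.5, 0.3, 0, 0, 0, -1],
    [-0.2, -0.5, 0.3, 0, 0, 0, -1],
    [-0.2, -0.5, 0.3, 0, 0, 0, -1]
  ]
}}

```text
time_s: 49.02
ee_pos: [440.5, -108.4, 237.1]
ee_rot: [-180.0, -0.1, 101.8]
force: [-0.4, 0.5, 0.6]
gripper_width: 0.6
gripper_force: 0.0
```

```bash
python3 q.py; python3 - <<'E'
from h import *
a=eyes.grab_frame('scene')['pixels'][60:260,100:480,::-1]; b=eyes.grab_frame('top')['pixels'][120:320,70:450,::-1]
cv2.imwrite('pics/fin.png',cv2.resize(np.vstack([a,b]),None,fx=1.45,fy=1.45))
E
```

```text
[ 440.80423268 -107.38626194  237.09097688] [0.66945884 0.3944035  0.80340293]
-88 305 [65. 82. 93.]
-63 208 [88. 91. 94.]
-38 207 [88. 92. 94.]
-13 204 [88. 91. 94.]
12 199 [87. 91. 94.]
37 197 [88. 91. 94.]
62 200 [87. 91. 94.]
87 61 [88. 91. 94.]
112 0 
137 0
```

View pics/fin.png

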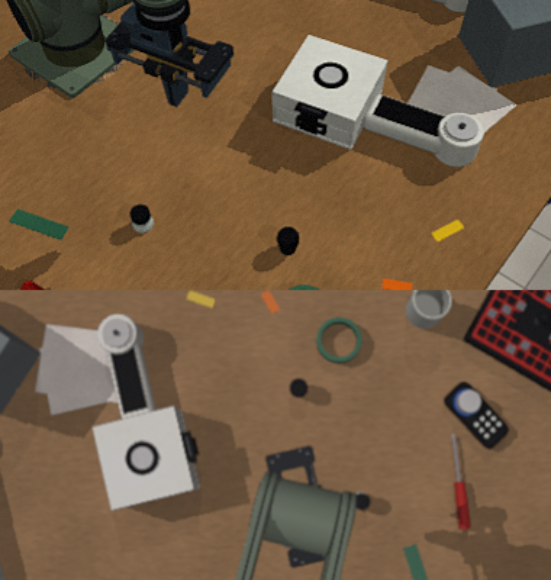

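The cover lies flat and shut: its face is at z 91 from hinge to edge, with the latch on the wall. All the rings are gone from the bench and the other items haven't moved.

```bash
python3 -c "
from workcell import env
print(env.job_done())"
```

```text
the job is handed in; nothing more can be done
None
```

The pivot is assembled (bearing, two spacer rings, washer, collar), the cover is snapped shut, the other bench items are where they were, and the job was handed in at about 49 s of the 210 s limit.

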